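Take the pile on the soldering bench apart and put each thing back on its place

ROBOT

A 6-joint arm with a two-finger parallel gripper is mounted at the origin on the work surface. World frame = base frame: x ahead of the robot, y to its left, z up, the work surface at z = 0. Lengths are in m, angles in rad, forces in N, time in s.
With the tool pointing down it reaches from about 0.3 to 0.75 m from the base axis. Payload 8.5 kg.
Tool frame: the origin (TCP) lies on the centre line of the jaws, within the pads' length; the fingertips stand 19 mm ahead of it and the grasp point (between the pads) is the TCP; z points along the fingers, y is the line along which they close (so a half turn about z gives the same grasp; the last joint's range is limited). The gripper opens to 85 mm and grips with 20 to 120 N. Pads are 22 mm wide; open, the fingers measure 114 mm over their backs; the gripper's body (76 mm by 85 mm) begins 54 mm behind the grasp point. The pads swing forward as they close: fully open they stand 13 mm farther back than shut.
Start: joints at [0.961, 0.381, 1.297, -0, 1.464, -0.215], TCP at [0.212, 0.508, 0.25] pointing down, gripper open.
Joint ranges: [-3.11, 3.11], [-0.89, 2.33], [0.22, 2.48], [-1.42, 4.56], [0.17, 2.85], [-2.88, 2.88]. Speed limits (rad/s): [2.39, 2.39, 3.14, 3.14, 3.14, 3.14].

INTERFACE

Orientations are given as a 3x3 rotation matrix whose columns are the frame's x, y, z axes.
In Python, from station import monitor, viewer, job gives the robot as it stands. The module is installed in compiled form; this text tells all that it offers.
- The arm moves only by the tool jog_arm, never from a script. Its argument "motion" is a list of rows, each a list of 3 entries, a list of its own where there are three numbers: the shift along the tool's x, y, z in cm, then the turn, a rotation vector about the tool's x, y, z in degrees, then the gripper command: -1 is shut, 1 is fully open, values between are in proportion. A call has 1 to 20 rows; each row shifts and turns the commanded pose from where the row before left it, along the tool's axes as they then stand; what a row does not reach is not made up. A row lasts 1/10 s, in which the tool goes at most 50 mm and 8.59 degrees, less where a joint would pass 70% of its speed; a pose out of reach is approached as far as the arm can. A call is refused whole if a number of a shift passes 5 or a number of a turn 8.59, either way. A call with a gripper value outside its range is refused whole. The fingers move at their own pace and stop on an object; the grip force is fixed at half the most. Time passes only in rows, so rows that do not move let the fingers close. It gives the time, the measured TCP pose, the force, the opening and the grip force at its end, in the units of the state.
- monitor.get_obs(): the state, without advancing time (a new reading comes with each control period).
- viewer.get_image(name): name is "scene" or "side" or "wrist"; returns a dict with "color" (400x640x3 uint8, red, green, blue), "mtx" (3x3 intrinsics, pixels), "xyz" and "orientation" of the camera in the world. Camera axes: x right, y up, looking along -z (the intrinsics and any distortion apply to the point x, -y, -z); pixel columns grow to the right and rows downward; lengths in m; the calibration is good to about 2 mm. A picture is of the moment at which its call begins. There is no depth.
- job.finish_job(): hands the job in; it is judged then, once.
The state is a dict: "clock": time; "joints": joint angles; "joint_vel": joint speeds; "joint_efforts": joint torques, N m; "ee_pos": TCP position; "ee_rot": TCP orientation; "contact_force": force on the tool from outside, world axes, zero at the start; "ft_torque": the same for the moment, N m; "finger_gap": finger opening in m; "grip_force": force on a finger pad.
Only numpy, scipy, OpenCV 4.12 (cv2) and the standard library are available. Lean on these libraries where they do the work, as an engineer would, in place of code of your own. Each camera call takes 0.05 s, during which the arm holds its last target. There are 200 camera calls.

TASK

To clear the bench, the soldering things were piled up on the little instrument case. Take the pile apart one thing at a time from the top down, keeping everything upright, and put each on its own place: the small brass tin in the small round dish, then the solder spool all the way down over the spindle's post, then the black tin in the large round dish, and last the instrument case flat in the rectangular tray. Leave the green circuit board where it lies.

Things in the scene. Friction and masses are not known exactly. Their poses are not given: they have to be found in the camera images.
- flux_tin: Small round brass tin, upright cylinder 34 mm in diameter, 26 mm high, about 60 g. Origin: centre of its underside, z up. At the start it stands on top of the solder spool.
- spool: Solder spool standing on end (axis vertical): white end flanges, full of bright wire, a plain hollow cylinder 46 mm in outer diameter, 30 mm high, with a 24 mm bore right through along its axis, about 220 g. Origin: on the axis at its underside, z up. At the start it stands on the black tin.
- parts_tin: Black round lidded tin, upright cylinder 56 mm in diameter, 32 mm high, about 160 g. Origin: centre of its underside, z up. At the start it stands on the instrument case.
- case: Small bare aluminium instrument case, a closed box 92 mm long (x axis), 58 mm wide (y axis), 34 mm high, about 300 g; dark end panels, each with a brass socket standing out 3 mm. Origin: centre of its underside, z up. At the start it lies on the bench under the pile, which is 122 mm high in all, its things roughly centred on each other. It may go either way round in the tray.
- dish_small: The smaller of two round white dishes fixed to the bench: 52 mm in diameter inside its rim, 60 mm outside, floor 3 mm above the bench, rim top 7 mm above the bench. Origin: centre, at bench level, z up.
- dish_large: The larger of two round white dishes fixed to the bench: 76 mm in diameter inside its rim, 84 mm outside, floor 3 mm above the bench, rim top 7 mm above the bench. Origin: centre, at bench level, z up.
- spindle: Spool spindle fixed to the bench: a flat round white foot 68 mm in diameter and 6 mm high with a plain upright dark steel post in the middle, 8 mm in diameter, whose top is 30 mm above the bench. Origin: centre of the foot, at bench level, z up along the post.
- tray: Rectangular white tray fixed to the bench: 112 by 78 mm inside its rim (long side along its x axis), 120 by 86 mm outside, floor 3 mm above the bench, rim top 7 mm above the bench. Origin: centre, at bench level, z up.
- board: Half-built green circuit board lying loose on 6 mm feet, 70 mm (x) by 85 mm (y), about 18 mm high over its parts. Not to be moved. Origin: centre, at bench level.

How it is judged:
On the way, in this order (a step that is already met when the one before it is completed fails the run):
1. the small brass tin stands in the small round dish (horizontal distance between flux_tin and dish_small below 0.011 m and z of flux_tin in the frame of dish_small between 0.0005 and 0.0055 m and angle between flux_tin's own z axis and vertical below 0.1 rad and linear speed of flux_tin below 0.02 m/s), for 0.2 s.
2. the solder spool sits down on the spindle's foot, the post in its bore (horizontal distance between spool and spindle below 0.01 m and z of spool in the frame of spindle between 0.0035 and 0.0085 m and angle between spool's own z axis and vertical below 0.1 rad and linear speed of spool below 0.02 m/s), for 0.2 s.
3. the black tin stands in the large round dish (horizontal distance between parts_tin and dish_large below 0.012 m and z of parts_tin in the frame of dish_large between 0.0005 and 0.0055 m and angle between parts_tin's own z axis and vertical below 0.1 rad and linear speed of parts_tin below 0.02 m/s), for 0.2 s.
4. the instrument case lies in the rectangular tray (horizontal distance between case and tray below 0.015 m and z of case in the frame of tray between 0.0005 and 0.0055 m and angle between case's own z axis and vertical below 0.1 rad and linear speed of case below 0.02 m/s and angle between the x axis of case and the x axis of tray, either way round below 0.3 rad), for 0.2 s.
At the end, for the whole second after the job is handed in: All four released, upright, at rest and down on the floor of their places (2.5 mm): brass tin within 11 mm of the small dish's middle, spool 10 mm of the spindle, black tin 12 mm of the large dish, case 15 mm and 0.3 rad of the tray, either way round; circuit board moved under 15 mm (all of step 1 and all of step 2 and all of step 3 and all of step 4 and distance of board from where it was at the start of the episode below 0.015 m); the robot touches nothing.
It fails at once if the circuit board is pushed away (more than 15 mm) (distance of board from where it was at the start of the episode above 0.015 m).
It fails at once if something from the pile is tipped over (more than 0.6 rad from upright) (angle between any of flux_tin, spool, parts_tin, case's own z axis and vertical above 0.6 rad).
It also fails if it takes over 115 s, if anything falls off the work surface, if the arm or the gripper's body presses on something with over 40 N, if the wrist force passes 120 N, or if a joint passes its speed limit or range.

## Working session

There is one attempt and no reset: what is moved stays moved. The work goes in short steps, Python scripts to look and compute and a tool call to move; the robot and the scene stay as the last step left them, time stands still between calls to the robot, and variables do not carry over. Pictures are saved under pics/ and viewed, at most 17 in all, crops included, and the job is handed in when it is done.

Besides the shell and the picture viewer there is one more tool, called after "Call:" as name([rows], argument=value, ...), one row to a line, values as JSON. jog_arm: Moves the arm, as the interface text tells. Its arguments: {"type":"object","properties":{"motion":{"type":"array","items":{"type":"array"}}},"required":["motion"]}

```bash
mkdir -p pics
cat > h.py <<'E'
import numpy as np, cv2
from station import monitor, viewer, job
def grab(n,tag):
    d=viewer.get_image(n); cv2.imwrite(f'pics/{tag}.png',d['color'][:,:,::-1]); np.savez(f'pics/{tag}.npz',**d); return d
def load(tag): return dict(np.load(f'pics/{tag}.npz'))
def ray(d,u,v):
    K=d['mtx']; p=np.array([(u-K[0,2])/K[0,0],(v-K[1,2])/K[1,1],1.]); p=p*[1,-1,-1]
    return d['xyz'],d['orientation']@p
def onz(d,u,v,z):
    o,r=ray(d,u,v); return o+r*(z-o[2])/r[2]
E
python3 - <<'E'
from h import *
for n in('scene','side','wrist'):
    d=grab(n,n+'0'); print(n,d['xyz'].round(3),d['orientation'].round(2).tolist(),d['mtx'].round(1).tolist(),[k for k in d])
o=monitor.get_obs(); print(o['ee_pos'],o['ee_rot'].round(3).tolist() if hasattr(o['ee_rot'],'round') else o['ee_rot'],o['clock'],o['finger_gap'])
E
```

```text
scene [ 1.063 -0.165  0.741] [[0.32, -0.74, 0.59], [0.95, 0.25, -0.2], [0.0, 0.63, 0.78]] [[417.8, 0.0, 307.3], [0.0, 417.8, 200.3], [0.0, 0.0, 1.0]] ['color', 'mtx', 'xyz', 'orientation']
side [ 0.215 -0.703  0.81 ] [[0.89, 0.31, -0.33], [-0.46, 0.61, -0.65], [-0.0, 0.73, 0.68]] [[445.9, 0.0, 307.9], [0.0, 445.9, 192.9], [0.0, 0.0, 1.0]] ['color', 'mtx', 'xyz', 'orientation']
wrist [0.135 0.54  0.373] [[0.38, -0.87, -0.3], [0.92, 0.36, 0.13], [-0.0, -0.32, 0.95]] [[356.6, 0.0, 317.8], [0.0, 356.6, 200.0], [0.0, 0.0, 1.0]] ['color', 'mtx', 'xyz', 'orientation']
[0.2114112  0.50753374 0.24989893] [[-0.923, 0.385, -0.001], [0.385, 0.923, -0.001], [0.0, -0.001, -1.0]] 0.15 0.08547542905571619
```

View pics/scene0.png

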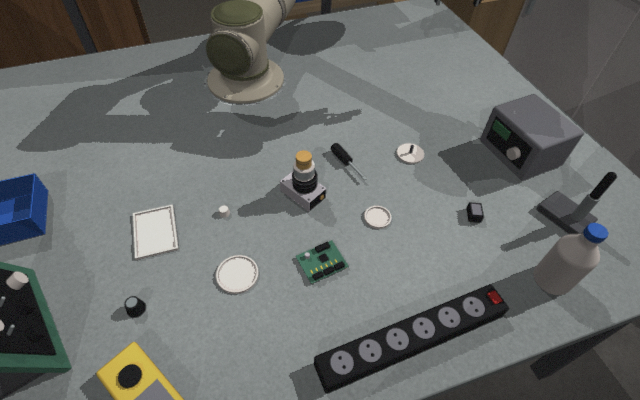

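View pics/side0.png

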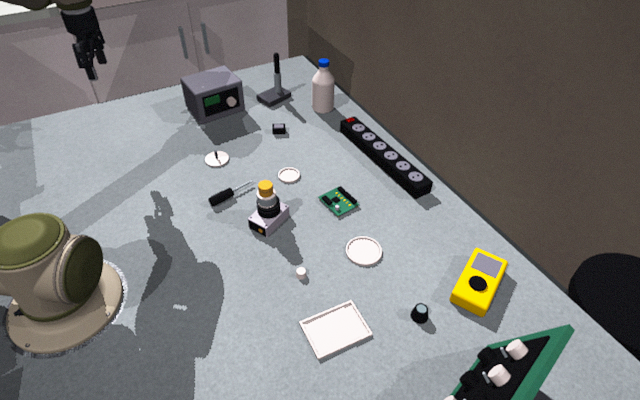

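The scene view shows the pile at about (304,180) with the brass top at (304,157). The spindle is at (410,153), the small dish at (377,217), the large dish at (237,274), the tray at (155,231) and the board at (322,262). In the side view the same things are at pile (266,205), spindle (217,159), small dish (289,175), large dish (364,251) and tray (336,329).

```bash
cat > m0.py <<'E'
from h import *
S={'scene':dict(spindle=(410,153),small=(377,217),large=(237,274),tray=(155,231)),'side':dict(spindle=(217,159),small=(289,175),large=(364,251),tray=(336,329))}
for n,s in S.items():
    d=load(n+'0'); hsv=cv2.cvtColor(d['color'],cv2.COLOR_RGB2HSV)
    m=((hsv[...,2]>165)&(hsv[...,1]<45)).astype(np.uint8)*255
    m=cv2.morphologyEx(m,cv2.MORPH_CLOSE,np.ones((5,5)))
    cs,_=cv2.findContours(m,cv2.RETR_EXTERNAL,cv2.CHAIN_APPROX_NONE)
    for k,p in s.items():
        c=max(cs,key=lambda c:cv2.pointPolygonTest(c,p,True))
        P=np.array([onz(d,*q[0],.0065)[:2] for q in c]); r=cv2.minAreaRect((P*1000).astype(np.float32))
        print(n,k,np.round(r[0],1),np.round(r[1],1),round(r[2],1))
    hsv_b=cv2.inRange(hsv,(14,110,90),(32,255,255))
    cs,_=cv2.findContours(hsv_b,cv2.RETR_EXTERNAL,cv2.CHAIN_APPROX_NONE)
    for c in cs:
        x,y,w,h=cv2.boundingRect(c)
        if 20<cv2.contourArea(c)<400:
            print(n,'brass',x,y,w,h, onz(d,x+w/2,y+h/2,.111).round(4))
E
python3 m0.py
python3 - <<'E'
from h import *
a=load('scene0')['color'][140:220,260:350]; b=load('side0')['color'][170:250,235:325]
o=np.hstack([cv2.resize(q,None,fx=4,fy=4) for q in(a,b)]); cv2.imwrite('pics/c0.png',o[:,:,::-1])
E
```

```text
scene spindle [437.7 317.5] [65.3 63.5] 71.5
scene small [593.3 159.1] [56.9 57.8] 66.4
scene large [ 632.8 -165.8] [81.9 80.3] 71.5
scene tray [ 475.3 -309.6] [ 86.4 120.2] 88.2
scene brass 296 151 16 18 [0.4779 0.0266 0.111 ]
side spindle [435.1  55.7] [1458.7 1032.8] 89.5
side small [435.1  55.7] [1458.7 1032.8] 89.5
side large [435.1  55.7] [1458.7 1032.8] 89.5
side tray [435.1  55.7] [1458.7 1032.8] 89.5
side brass 258 180 15 17 [0.4724 0.0224 0.111 ]
```

View pics/c0.png

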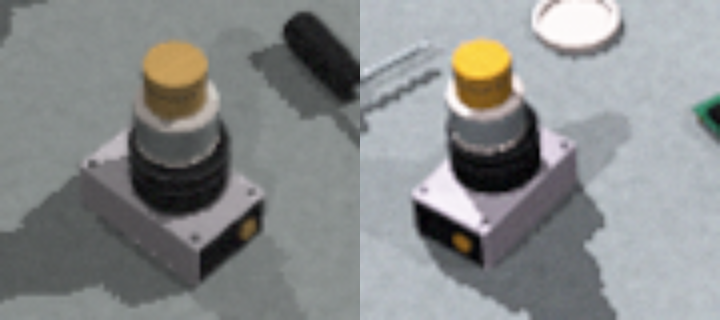

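The crop shows the case's near end panel facing +x in the scene view. Its top corners are at about scene (280,180), (310.5,201) and (326,187), and side (248,217), (266,228) and (289,207). The dish, spindle and tray sizes match the given ones.

Run:
```python
from h import *
C={}
for n,s in {'scene':[(280.2,180.5),(310.3,201.5),(326.2,188)],'side':[(248.2,217.5),(266.3,229),(289.2,207.5)]}.items():
    d=load(n+'0'); P=[onz(d,*p,.034)[:2]*1000 for p in s]
    print(n,np.round(P,1).tolist(),[round(float(np.linalg.norm(P[i]-P[i+1])),1) for i in(0,1)],'diagmid',((P[0]+P[2])/2).round(1),[np.degrees(np.arctan2(*(P[i+1]-P[i])[::-1])).round(1) for i in(0,1)])
    # fixtures in side by seed-local threshold
d=load('side0')
for k,p,w in [('spindle',(217,159),22),('small',(289,175),18),('large',(364,251),28),('tray',(336,329),48)]:
    x,y=p; a=d['color'][y-w:y+w,x-w:x+w]; g=cv2.cvtColor(a,cv2.COLOR_RGB2GRAY)
    t,m=cv2.threshold(g,0,255,cv2.THRESH_OTSU)
    cs,_=cv2.findContours(m,cv2.RETR_EXTERNAL,cv2.CHAIN_APPROX_NONE,offset=(x-w,y-w)); c=max(cs,key=cv2.contourArea)
    P=np.array([onz(d,*q[0],.0065)[:2] for q in c]); r=cv2.minAreaRect((P*1000).astype(np.float32)); print(k,t,np.round(r[0],1),np.round(r[1],1),round(r[2],1))
```

```text
scene [[450.5, -21.2], [529.6, 23.6], [504.4, 69.6]] [90.9, 52.5] diagmid [477.5  24.2] [np.float64(29.5), np.float64(118.7)]
side [[423.0, 26.1], [447.1, -28.3], [525.5, 11.6]] [59.5, 88.0] diagmid [474.2  18.8] [np.float64(-66.1), np.float64(27.0)]
spindle 166.0 [424.3 284.9] [141.4 124.3] 69.5
small 212.0 [591.3 158.6] [60.5 56.9] 30.3
large 215.0 [ 631.4 -166. ] [81.  82.2] 62.8
tray 212.0 [ 473.3 -310.6] [ 86.9 121.2] 88.0
```

Call:
jog_arm([
  [[-2.86, -2.3, 0], [0, 0, 0], 1],
  [[-2.86, -2.3, 0], [0, 0, 0], 1],
  [[-2.86, -2.3, 0], [0, 0, 0], 1],
  [[-2.86, -2.3, 0], [0, 0, 0], 1],
  [[-2.86, -2.3, 0], [0, 0, 0], 1],
  [[-2.86, -2.3, 0], [0, 0, 0], 1],
  [[-2.86, -2.3, 0], [0, 0, 0], 1],
  [[-2.86, -2.3, 0], [0, 0, 0], 1],
  [[-2.86, -2.3, 0], [0, 0, 0], 1],
  [[-2.86, -2.3, 0], [0, 0, 0], 1],
  [[-2.86, -2.3, 0], [0, 0, 0], 1],
  [[-2.86, -2.3, 0], [0, 0, 0], 1],
  [[-2.86, -2.3, 0], [0, 0, 0], 1],
  [[-2.86, -2.3, 0], [0, 0, 0], 1],
  [[-2.86, -2.3, 0], [0, 0, 0], 1],
  [[0, 0, 0], [0, 0, 0], 1],
  [[0, 0, 0], [0, 0, 0], 1],
  [[0, 0, 0], [0, 0, 0], 1],
])

```text
clock: 1.95
ee_pos: [0.4743, 0.0249, 0.2502]
ee_rot: [[-0.923, 0.384, -0.001], [0.384, 0.923, 0.0], [0.001, 0.0, -1.0]]
contact_force: [0.6, -0.6, 0.7]
finger_gap: 0.0857
grip_force: 0.0
```

```bash
cat >> h.py <<'E'
def togo(x,y,z,yawdeg=None):
    """tool-axis shift (cm) to reach a world point, and turn about tool z (deg) so that tool y points at yawdeg (mod 180)"""
    o=monitor.get_obs(); R=np.array(o['ee_rot']); s=R.T@(np.array([x,y,z])-o['ee_pos'])*100
    yaw=np.degrees(np.arctan2(R[1,1],R[0,1])); t=0 if yawdeg is None else -((yawdeg-yaw+90)%180-90)
    print('pos',np.round(o['ee_pos'],4),'yaw',yaw.round(1),'shift cm',s.round(2),'turn z',round(t,1),'j6',round(o['joints'][5],2),'gap',round(o['finger_gap'],4),'t',round(o['clock'],1),'tilt',np.round(R[:,2],3))
E
python3 - <<'E'
from h import *
d=grab('wrist','w1'); print(d['xyz'].round(3)); togo(.475,.0245,.121)
E
```

```text
[0.398 0.057 0.373]
pos [0.4743 0.0251 0.2504] yaw 67.4 shift cm [-0.09 -0.03 12.94] turn z 0 j6 -1.37 gap 0.0853 t 2.0 tilt [-0.  0. -1.]
```

View pics/w1.png

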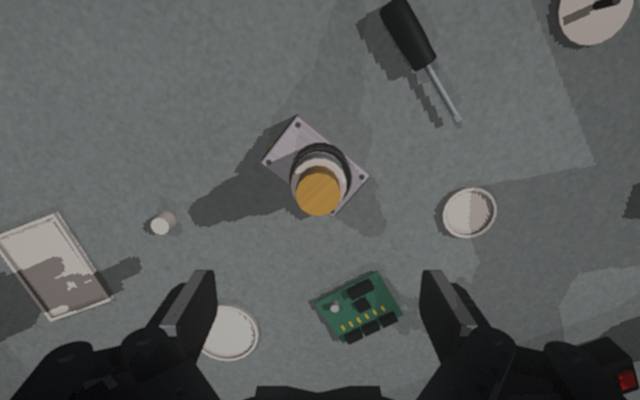

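The wrist view shows the brass lid at about (319,192), the small dish at (469,212), the spindle at upper right (596,15), the board at (355,307), and the case corners at (298,117), (263,162) and (368,178).

Run:
```python
from h import *
d=load('w1'); hsv=cv2.cvtColor(d['color'],cv2.COLOR_RGB2HSV)
m=cv2.inRange(hsv,(12,110,70),(34,255,255)); cs,_=cv2.findContours(m,cv2.RETR_EXTERNAL,cv2.CHAIN_APPROX_NONE); c=max(cs,key=cv2.contourArea)
print(cv2.boundingRect(c),cv2.minEnclosingCircle(c)); P=np.array([onz(d,*q[0],.122)[:2] for q in c]); print('tin',cv2.minEnclosingCircle((P*1000).astype(np.float32)))
a=[onz(d,*p,.034)[:2]*1000 for p in((298,117),(263,162),(368,178))]; print('case',np.round(a,1).tolist(),'mid',((a[1]+a[2])/2).round(1),[np.degrees(np.arctan2(*(a[0]-a[i])[::-1])).round(1) for i in(1,2)],[np.linalg.norm(a[0]-a[i]).round(1) for i in (1,2)])
x,y,w=469,212,34
g=cv2.cvtColor(d['color'][y-w:y+w,x-w:x+w],cv2.COLOR_RGB2GRAY); t,m=cv2.threshold(g,0,255,cv2.THRESH_OTSU)
cs,_=cv2.findContours(m,cv2.RETR_EXTERNAL,cv2.CHAIN_APPROX_NONE,offset=(x-w,y-w)); c=max(cs,key=cv2.contourArea)
P=np.array([onz(d,*q[0],.007)[:2] for q in c]); print('small',cv2.minAreaRect((P*1000).astype(np.float32)))
```

```text
(296, 167, 44, 49) ((317.0227355957031, 190.66683959960938), 24.67400360107422)
tin ((470.98284912109375, 26.14272117614746), 19.009639739990234)
case [[422.8, 26.9], [449.0, -21.6], [503.2, 67.0]] mid [476.1  22.7] [np.float64(118.4), np.float64(-153.5)] [np.float64(55.1), np.float64(89.8)]
small ((591.7764892578125, 157.05374145507812), (58.164329528808594, 58.355445861816406), 40.340858459472656)
```

Call:
jog_arm([
  [[0.1, 0, 2], [0, 0, 0], 1],
  [[0, 0, 2], [0, 0, 0], 1],
  [[0, 0, 2], [0, 0, 0], 1],
  [[0, 0, 2], [0, 0, 0], 1],
  [[0, 0, 2], [0, 0, 0], 1],
  [[0, 0, 1.5], [0, 0, 0], 1],
  [[0, 0, 1], [0, 0, 0], 1],
  [[0, 0, 0.4], [0, 0, 0], 1],
  [[0, 0, 0], [0, 0, 0], 1],
  [[0, 0, 0], [0, 0, 0], 1],
  [[0, 0, 0], [0, 0, 0], -1],
  [[0, 0, 0], [0, 0, 0], -1],
  [[0, 0, 0], [0, 0, 0], -1],
  [[0, 0, 0], [0, 0, 0], -1],
  [[0, 0, 0], [0, 0, 0], -1],
  [[0, 0, 0], [0, 0, 0], -1],
  [[0, 0, 0], [0, 0, 0], -1],
  [[0, 0, 0], [0, 0, 0], -1],
  [[0, 0, 0], [0, 0, 0], -1],
])

```text
clock: 3.9
ee_pos: [0.4741, 0.0245, 0.1218]
ee_rot: [[-0.923, 0.385, 0.001], [0.385, 0.923, -0.0], [-0.001, 0.0, -1.0]]
contact_force: [-1.4, 0.3, 5.6]
finger_gap: 0.0317
grip_force: 59.4
```

Call:
jog_arm([
  [[0, 0, -0.3], [0, 0, 0], -1],
  [[0, 0, -0.7], [0, 0, 0], -1],
  [[0, 0, -1.5], [0, 0, 0], -1],
  [[0, 0, -2], [0, 0, 0], -1],
  [[0, 0, -2], [0, 0, 0], -1],
  [[0, 0, 0], [0, 0, 0], -1],
  [[0, 0, 0], [0, 0, 0], -1],
])

```text
clock: 4.6
ee_pos: [0.4737, 0.0246, 0.1862]
ee_rot: [[-0.923, 0.385, 0.0], [0.385, 0.923, -0.0], [-0.0, 0.0, -1.0]]
contact_force: [-0.4, -0.8, 0.2]
finger_gap: 0.0316
grip_force: 59.5
```

Run:
```python
from h import *
d=grab('wrist','w2'); e=grab('side','s2')
o=np.hstack([cv2.resize(q,(400,400),interpolation=cv2.INTER_CUBIC) for q in(d['color'][0:400,120:520],e['color'][130:250,210:330])]); cv2.imwrite('pics/c2.png',o[:,:,::-1])
togo(.5925,.158,.07); print(monitor.get_obs()['contact_force'])
```

```text
pos [0.4734 0.0247 0.1854] yaw 67.4 shift cm [-5.88 16.89 11.53] turn z 0 j6 -1.37 gap 0.0317 t 4.7 tilt [-0.002  0.    -1.   ]
[-0.00866795  0.22712797 -0.31065616]
```

View pics/c2.png

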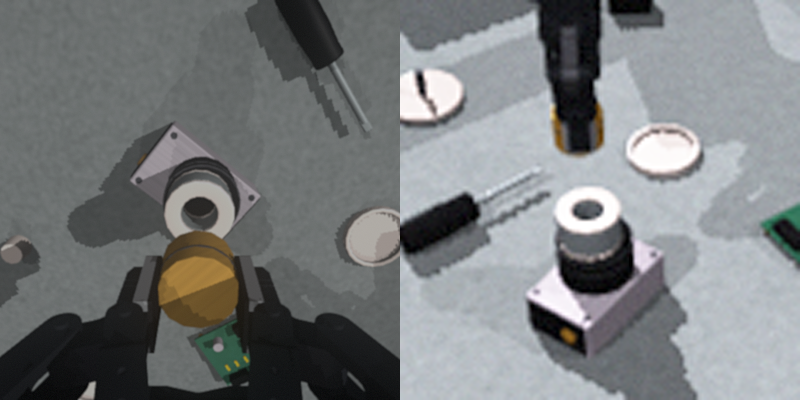

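The tin is gripped upright. The spool is undisturbed on the pile with its bore visible at wrist (320,212).

Call:
jog_arm([
  [[-0.65, 1.88, 0], [0, 0, 0], -1],
  [[-0.65, 1.88, 0], [0, 0, 0], -1],
  [[-0.65, 1.88, 0], [0, 0, 0], -1],
  [[-0.65, 1.88, 0], [0, 0, 0], -1],
  [[-0.65, 1.88, 0], [0, 0, 0], -1],
  [[-0.65, 1.88, 0], [0, 0, 0], -1],
  [[-0.65, 1.88, 0], [0, 0, 0], -1],
  [[-0.65, 1.88, 0], [0, 0, 0], -1],
  [[-0.65, 1.88, 0], [0, 0, 0], -1],
  [[0, 0, 2], [0, 0, 0], -1],
  [[0, 0, 2], [0, 0, 0], -1],
  [[0, 0, 2], [0, 0, 0], -1],
  [[0, 0, 2], [0, 0, 0], -1],
  [[0, 0, 2], [0, 0, 0], -1],
  [[0, 0, 2], [0, 0, 0], -1],
  [[0, 0, 1], [0, 0, 0], -1],
  [[0, 0, 0], [0, 0, 0], -1],
  [[0, 0, 0], [0, 0, 0], -1],
])

```text
clock: 6.5
ee_pos: [0.5932, 0.1583, 0.0566]
ee_rot: [[-0.923, 0.385, 0.0], [0.385, 0.923, 0.0], [-0.0, 0.0, -1.0]]
contact_force: [0.4, 0.1, -0.6]
finger_gap: 0.032
grip_force: 59.6
```

Run:
```python
from h import *
d=grab('wrist','w3'); togo(.592,.158,.0292)
d=load('w2'); g=cv2.cvtColor(d['color'],cv2.COLOR_RGB2GRAY)[180:245,280:360]
m=(g>115).astype(np.uint8)*255; cs,_=cv2.findContours(m,cv2.RETR_EXTERNAL,cv2.CHAIN_APPROX_NONE,offset=(280,180)); 
c=max(cs,key=cv2.contourArea); P=np.array([onz(d,*q[0],.096)[:2] for q in c])*1000; print('spool',cv2.minEnclosingCircle(P.astype(np.float32)),cv2.boundingRect(c))
c=cv2.findContours((g<70).astype(np.uint8)*255,cv2.RETR_EXTERNAL,cv2.CHAIN_APPROX_NONE,offset=(280,180))[0]
for q in c:
  if cv2.contourArea(q)>80: print('dark',cv2.boundingRect(q),onz(d,*cv2.minEnclosingCircle(q)[0],.096)[:2])
```

```text
pos [0.5934 0.1583 0.0571] yaw 67.4 shift cm [ 0.12 -0.09  2.79] turn z 0 j6 -1.11 gap 0.0318 t 6.5 tilt [ 0.001  0.    -1.   ]
spool ((475.30157470703125, 27.216020584106445), 24.145858764648438) (284, 180, 76, 59)
dark (290, 233, 31, 12) [0.49015285 0.0092438 ]
dark (303, 198, 34, 31) [0.47350843 0.02663258]
dark (344, 180, 16, 37) [0.47151121 0.04780301]
dark (282, 180, 24, 31) [0.45624695 0.01629051]
```

View pics/w3.png

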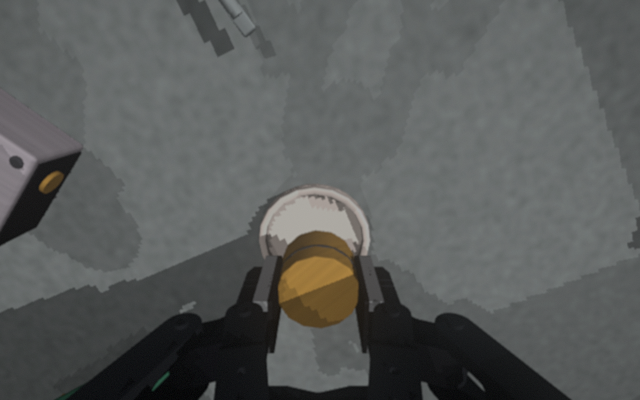

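The wrist view shows the tin at column 318 centred over the dish (outer edges at columns 260–371). I'll lower it and release.

Call:
jog_arm([
  [[0.1, 0, 1], [0, 0, 0], -1],
  [[0, 0, 0.8], [0, 0, 0], -1],
  [[0, 0, 0.5], [0, 0, 0], -1],
  [[0, 0, 0.3], [0, 0, 0], -1],
  [[0, 0, 0.1], [0, 0, 0], -1],
  [[0, 0, 0.1], [0, 0, 0], -1],
  [[0, 0, 0], [0, 0, 0], -1],
  [[0, 0, 0], [0, 0, 0], 0],
  [[0, 0, 0], [0, 0, 0], 0.2],
  [[0, 0, 0], [0, 0, 0], 0.2],
  [[0, 0, 0], [0, 0, 0], 0.2],
  [[0, 0, 0], [0, 0, 0], 0.2],
  [[0, 0, -1], [0, 0, 0], 0.2],
  [[0, 0, -2], [0, 0, 0], 0.2],
  [[0, 0, -3], [0, 0, 0], 1],
  [[0, 0, -3], [0, 0, 0], 1],
  [[0, 0, -3], [0, 0, 0], 1],
  [[0, 0, -3], [0, 0, 0], 1],
])

```text
clock: 8.35
ee_pos: [0.5919, 0.1587, 0.1805]
ee_rot: [[-0.923, 0.385, 0.001], [0.385, 0.923, 0.0], [-0.001, 0.0, -1.0]]
contact_force: [0.3, -0.1, 0.3]
finger_gap: 0.0854
grip_force: 0.0
```

Run:
```python
from h import *
d=grab('wrist','w4'); togo(.4738,.0268,.17)
hsv=cv2.cvtColor(d['color'],cv2.COLOR_RGB2HSV); m=cv2.inRange(hsv,(12,110,60),(34,255,255)); cs,_=cv2.findContours(m,cv2.RETR_EXTERNAL,cv2.CHAIN_APPROX_NONE); c=max(cs,key=cv2.contourArea)
print(cv2.boundingRect(c)); P=np.array([onz(d,*q[0],.029)[:2] for q in c])*1000; print(cv2.minEnclosingCircle(P.astype(np.float32)))
```

```text
pos [0.5936 0.1589 0.1858] yaw 67.4 shift cm [  6.   -16.81   1.46] turn z 0 j6 -1.11 gap 0.0852 t 8.4 tilt [ 0.009  0.001 -1.   ]
(298, 161, 41, 45)
((589.824462890625, 160.72877502441406), 18.519145965576172)
```

View pics/w4.png

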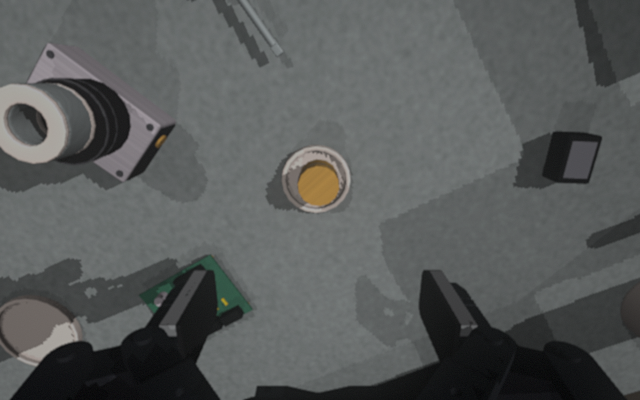

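The brass tin sits inside the small dish at wrist (319,186). Next is the spool.

Call:
jog_arm([
  [[0.6, -1.68, 0], [0, 0, 0], 1],
  [[0.6, -1.68, 0], [0, 0, 0], 1],
  [[0.6, -1.68, 0], [0, 0, 0], 1],
  [[0.6, -1.68, 0], [0, 0, 0], 1],
  [[0.6, -1.68, 0], [0, 0, 0], 1],
  [[0.6, -1.68, 0], [0, 0, 0], 1],
  [[0.6, -1.68, 0], [0, 0, 0], 1],
  [[0.6, -1.68, 0], [0, 0, 0], 1],
  [[0.6, -1.68, 0], [0, 0, 0], 1],
  [[0.6, -1.68, 0], [0, 0, 0], 1],
  [[0, 0, 0], [0, 0, 0], 1],
  [[0, 0, 0], [0, 0, 0], 1],
  [[0, 0, 0], [0, 0, 0], 1],
])

```text
clock: 9.7
ee_pos: [0.4726, 0.0271, 0.1786]
ee_rot: [[-0.923, 0.384, 0.001], [0.384, 0.923, -0.0], [-0.001, 0.0, -1.0]]
contact_force: [-0.3, 0.7, 0.6]
finger_gap: 0.0854
grip_force: 0.0
```

Run:
```python
from h import *
d=grab('wrist','w5'); togo(.4738,.0268,.0895); print(d['xyz'])
g=cv2.cvtColor(d['color'],cv2.COLOR_RGB2GRAY); 
m=(g>110).astype(np.uint8)*255; cs,h=cv2.findContours(m,cv2.RETR_CCOMP,cv2.CHAIN_APPROX_NONE)
for q,hh in zip(cs,h[0]):
  if 250<cv2.contourArea(q)<8000:
    P=np.array([onz(d,*a[0],.096)[:2] for a in q])*1000; (x,y),r=cv2.minEnclosingCircle(P.astype(np.float32)); print(cv2.boundingRect(q),hh[3]>=0,round(x,1),round(y,1),round(r,1))
```

```text
pos [0.4725 0.0271 0.1784] yaw 67.4 shift cm [-0.13  0.02  8.89] turn z 0 j6 -1.37 gap 0.0858 t 9.8 tilt [ 0.  0. -1.]
[0.39642292 0.05940439 0.30151434]
(196, 348, 51, 52) False 559.6 -84.5 26.0
(0, 324, 75, 45) False 485.0 -197.7 33.7
(0, 241, 28, 42) False 423.9 -169.0 15.0
(114, 240, 32, 31) False 450.2 -93.7 12.4
(469, 212, 64, 83) False 540.1 124.4 29.6
(533, 207, 39, 26) False 529.9 161.4 12.0
(155, 196, 31, 33) False 433.6 -55.7 12.3
(578, 168, 46, 56) False 524.9 192.0 18.8
(247, 129, 86, 61) False 439.7 22.8 26.6
(206, 86, 63, 54) False 395.7 9.5 18.4
(220, 77, 57, 22) False 384.3 23.0 15.3
(252, 282, 31, 37) True 514.0 -28.2 14.4
(277, 272, 30, 27) True 509.1 -8.0 11.3
(297, 203, 40, 37) True 474.1 26.1 12.5
(399, 191, 46, 45) True 493.6 86.8 15.3
(471, 176, 35, 17) True 492.9 130.1 10.3
(388, 176, 39, 27) True 473.5 85.2 11.5
(421, 154, 46, 51) True 478.5 108.1 16.1
(373, 111, 29, 27) True 433.2 86.6 9.5
(79, 58, 50, 69) False 357.1 -54.9 18.6
(274, 47, 21, 39) False 383.7 43.8 10.2
(619, 0, 21, 37) False 431.5 219.6 11.3
```

The bore measures 25 mm across (given 24 mm) with its centre at (0.474, 0.026).

Call:
jog_arm([
  [[-0.2, 0, 2], [0, 0, 0], 1],
  [[0, 0, 2], [0, 0, 0], 1],
  [[0, 0, 2], [0, 0, 0], 1],
  [[0, 0, 1.5], [0, 0, 0], 1],
  [[0, 0, 1], [0, 0, 0], 1],
  [[0, 0, 0.4], [0, 0, 0], 1],
  [[0, 0, 0], [0, 0, 0], 1],
  [[0, 0, 0], [0, 0, 0], 1],
  [[0, 0, 0], [0, 0, 0], 0.5],
  [[0, 0, 0], [0, 0, 0], 0.2],
  [[0, 0, 0], [0, 0, 0], -1],
  [[0, 0, 0], [0, 0, 0], -1],
  [[0, 0, 0], [0, 0, 0], -1],
  [[0, 0, 0], [0, 0, 0], -1],
  [[0, 0, 0], [0, 0, 0], -1],
  [[0, 0, 0], [0, 0, 0], -1],
])

```text
clock: 11.35
ee_pos: [0.4741, 0.0258, 0.0901]
ee_rot: [[-0.923, 0.385, 0.001], [0.385, 0.923, -0.0], [-0.001, 0.0, -1.0]]
contact_force: [-3.3, 0.3, 8.4]
finger_gap: 0.0448
grip_force: 60.1
```

Call:
jog_arm([
  [[0, 0, -0.3], [0, 0, 0], -1],
  [[0, 0, -0.7], [0, 0, 0], -1],
  [[0, 0, -1.5], [0, 0, 0], -1],
  [[0, 0, -2], [0, 0, 0], -1],
  [[0, 0, -2], [0, 0, 0], -1],
  [[0.96, 2.54, 0], [0, 0, 0], -1],
  [[0.96, 2.54, 0], [0, 0, 0], -1],
  [[0.96, 2.54, 0], [0, 0, 0], -1],
  [[0.96, 2.54, 0], [0, 0, 0], -1],
  [[0.96, 2.54, 0], [0, 0, 0], -1],
  [[0.96, 2.54, 0], [0, 0, 0], -1],
  [[0.96, 2.54, 0], [0, 0, 0], -1],
  [[0.96, 2.54, 0], [0, 0, 0], -1],
  [[0.96, 2.54, 0], [0, 0, 0], -1],
  [[0.96, 2.54, 0], [0, 0, 0], -1],
  [[0, 0, 0], [0, 0, 0], -1],
  [[0, 0, 0], [0, 0, 0], -1],
  [[0, 0, 0], [0, 0, 0], -1],
])

```text
clock: 13.15
ee_pos: [0.4829, 0.2965, 0.1544]
ee_rot: [[-0.923, 0.385, -0.0], [0.385, 0.923, -0.0], [0.0, -0.001, -1.0]]
contact_force: [-0.3, -0.2, -1.6]
finger_gap: 0.0447
grip_force: 61.7
```

Run:
```python
from h import *
d=grab('wrist','w6'); togo(.437,.317,.0306); print(d['xyz'])
```

```text
pos [0.483  0.2964 0.1544] yaw 67.3 shift cm [ 5.04  0.13 12.38] turn z 0 j6 -0.83 gap 0.0447 t 13.2 tilt [-0. -0. -1.]
[0.40693645 0.32897893 0.27739011]
```

View pics/w6.png

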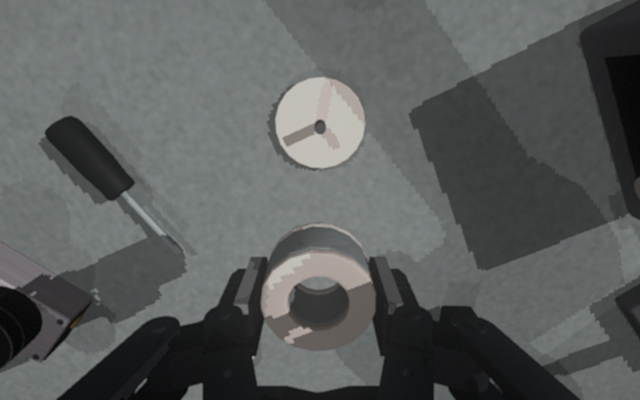

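The wrist view shows the foot centred near (320,122), the post top at (320,127), and the spool held upright with its bore at (319,298).

Run:
```python
from h import *
d=load('w6'); g=cv2.cvtColor(d['color'],cv2.COLOR_RGB2GRAY); m=(g>135).astype(np.uint8)*255; m[:60]=0;m[185:]=0;m[:,:255]=0;m[:,380:]=0
m=cv2.morphologyEx(m,cv2.MORPH_CLOSE,np.ones((5,5)))
c=max(cv2.findContours(m,cv2.RETR_EXTERNAL,cv2.CHAIN_APPROX_NONE)[0],key=cv2.contourArea); print(cv2.boundingRect(c))
P=np.array([onz(d,*a[0],.006)[:2] for a in c])*1000; print(cv2.minEnclosingCircle(P.astype(np.float32)))
print('post',onz(d,320,127,.03)*1000); b=onz(d,319,298,.1603); print('bore',b*1000)
```

```text
(275, 77, 91, 92)
((437.68731689453125, 317.5263671875), 33.86984634399414)
post [436.76503073 317.89243187  30.        ]
bore [480.67901244 298.60061877 160.3       ]
```

Call:
jog_arm([
  [[1.6, 0.05, 0], [0, 0, 0], -1],
  [[1.6, 0.05, 0], [0, 0, 0], -1],
  [[1.7, 0.04, 0], [0, 0, 0], -1],
  [[0, 0, 2], [0, 0, 0], -1],
  [[0, 0, 2], [0, 0, 0], -1],
  [[0, 0, 2], [0, 0, 0], -1],
  [[0, 0, 1.5], [0, 0, 0], -1],
  [[0, 0, 1], [0, 0, 0], -1],
  [[0, 0, 1], [0, 0, 0], -1],
  [[0, 0, 1], [0, 0, 0], -1],
  [[0, 0, 0.8], [0, 0, 0], -1],
  [[0, 0, 0.6], [0, 0, 0], -1],
  [[0, 0, 0.3], [0, 0, 0], -1],
  [[0, 0, 0], [0, 0, 0], -1],
  [[0, 0, 0], [0, 0, 0], -1],
])

```text
clock: 14.7
ee_pos: [0.4385, 0.3175, 0.0326]
ee_rot: [[-0.923, 0.385, 0.001], [0.385, 0.923, 0.0], [-0.0, 0.0, -1.0]]
contact_force: [0.1, -0.2, -2.1]
finger_gap: 0.0446
grip_force: 61.7
```

Call:
jog_arm([
  [[0, 0, 0.1], [0, 0, 0], -1],
  [[0, 0, 0.1], [0, 0, 0], -1],
  [[0, 0, 0.05], [0, 0, 0], -1],
  [[0, 0, 0], [0, 0, 0], -1],
  [[0, 0, 0], [0, 0, 0], 0.3],
  [[0, 0, 0], [0, 0, 0], 0.5],
  [[0, 0, 0], [0, 0, 0], 0.5],
  [[0, 0, 0], [0, 0, 0], 0.5],
  [[0, 0, 0], [0, 0, 0], 0.5],
  [[0, 0, -1], [0, 0, 0], 0.5],
  [[0, 0, -2], [0, 0, 0], 0.5],
  [[0, 0, -3], [0, 0, 0], 1],
  [[0, 0, -3], [0, 0, 0], 1],
  [[0, 0, -3], [0, 0, 0], 1],
  [[0, 0, 0], [0, 0, 0], 1],
  [[0, 0, 0], [0, 0, 0], 1],
])

```text
clock: 16.3
ee_pos: [0.4383, 0.3174, 0.1505]
ee_rot: [[-0.923, 0.385, 0.001], [0.385, 0.923, 0.001], [-0.001, 0.001, -1.0]]
contact_force: [0.1, 0.9, -1.0]
finger_gap: 0.0854
grip_force: 0.0
```

Run:
```python
from h import *
d=grab('wrist','w7'); togo(.4745,.025,.18); cv2.imwrite('pics/c7.png',cv2.resize(d['color'][130:290,240:400],(480,480))[:,:,::-1])
```

```text
pos [0.4379 0.3173 0.1496] yaw 67.4 shift cm [-14.62 -25.57  -3.03] turn z 0 j6 -0.77 gap 0.0855 t 16.4 tilt [-0.001 -0.    -1.   ]
```

View pics/c7.png

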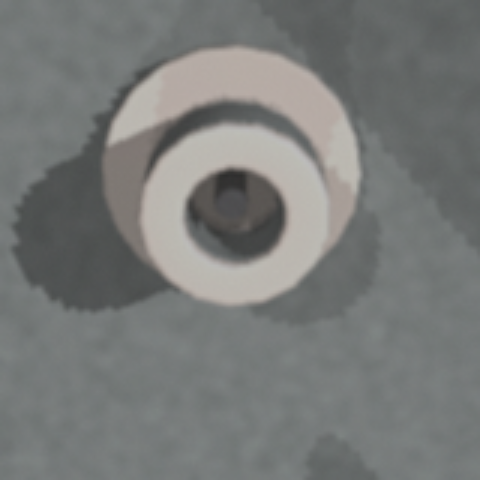

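The spool is down over the post: the post top shows inside the bore, below the spool's top face. Next is the black tin.

Call:
jog_arm([
  [[-1.33, -2.33, 0], [0, 0, 0], 1],
  [[-1.33, -2.33, 0], [0, 0, 0], 1],
  [[-1.33, -2.33, 0], [0, 0, 0], 1],
  [[-1.33, -2.33, 0], [0, 0, 0], 1],
  [[-1.33, -2.33, 0], [0, 0, 0], 1],
  [[-1.33, -2.33, 0], [0, 0, 0], 1],
  [[-1.33, -2.33, 0], [0, 0, 0], 1],
  [[-1.33, -2.33, 0], [0, 0, 0], 1],
  [[-1.33, -2.33, 0], [0, 0, 0], 1],
  [[-1.33, -2.33, 0], [0, 0, 0], 1],
  [[-1.33, -2.33, 0], [0, 0, 0], 1],
  [[0, 0, 0], [0, 0, 0], 1],
  [[0, 0, 0], [0, 0, 0], 1],
  [[0, 0, 0], [0, 0, 0], 1],
])

```text
clock: 17.75
ee_pos: [0.4743, 0.0253, 0.1493]
ee_rot: [[-0.923, 0.384, -0.001], [0.384, 0.923, 0.0], [0.001, -0.0, -1.0]]
contact_force: [-0.2, 0.2, -1.5]
finger_gap: 0.0857
grip_force: 0.0
```

Run:
```python
from h import *
d=grab('wrist','w8'); togo(.4745,.025,.06)
```

```text
pos [0.4744 0.0254 0.1495] yaw 67.4 shift cm [-0.03 -0.03  8.95] turn z 0 j6 -1.37 gap 0.0852 t 17.8 tilt [-0.001  0.    -1.   ]
```

View pics/w8.png

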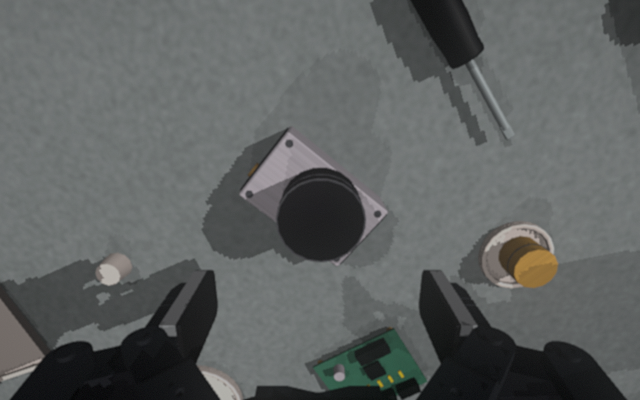

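The wrist view shows the black lid centred at about (321,219), and the case corners at (289,128), (240,194), (387,213) and (340,265).

Run:
```python
from h import *
d=load('w8'); print('tin',onz(d,321,219,.066)*1000,'diam',np.linalg.norm(onz(d,278,219,.066)-onz(d,364,219,.066)))
a=[onz(d,*p,.034)[:2]*1000 for p in((289,128),(240,194),(387,213),(340,265))]
print('case',np.mean([a[1],a[2]],0),np.mean([a[0],a[3]],0),[np.degrees(np.arctan2(*(a[i]-a[j])[::-1])) for i,j in((2,0),(3,1),(0,1),(2,3))],[np.linalg.norm(a[i]-a[j]) for i,j in((2,0),(3,1),(0,1),(2,3))])
s=load('scene0'); print('board',onz(s,322,262,.01))
```

```text
tin [475.7035882   27.45378301  66.        ] diam 0.053578448554326
case [474.94861498  22.79239969] [473.68260346  24.85885426] [np.float64(26.193482871200146), np.float64(29.239179803387653), np.float64(119.5868337968372), np.float64(119.41316746968394)] [np.float64(91.15173194162001), np.float64(90.83231052067669), np.float64(58.05248957118652), np.float64(53.208555190339666)]
board [0.66615593 0.00189088 0.01      ]
```

Call:
jog_arm([
  [[-0.05, 0.2, 2], [0, 0, 0], 1],
  [[0, 0, 2], [0, 0, 0], 1],
  [[0, 0, 2], [0, 0, 0], 1],
  [[0, 0, 1.5], [0, 0, 0], 1],
  [[0, 0, 1], [0, 0, 0], 1],
  [[0, 0, 0.5], [0, 0, 0], 1],
  [[0, 0, 0], [0, 0, 0], 1],
  [[0, 0, 0], [0, 0, 0], 1],
  [[0, 0, 0], [0, 0, 0], 0.6],
  [[0, 0, 0], [0, 0, 0], 0.4],
  [[0, 0, 0], [0, 0, 0], -1],
  [[0, 0, 0], [0, 0, 0], -1],
  [[0, 0, 0], [0, 0, 0], -1],
  [[0, 0, 0], [0, 0, 0], -1],
  [[0, 0, 0], [0, 0, 0], -1],
])

```text
clock: 19.3
ee_pos: [0.4762, 0.0262, 0.0607]
ee_rot: [[-0.923, 0.385, 0.001], [0.385, 0.923, -0.0], [-0.001, 0.0, -1.0]]
contact_force: [-1.7, 0.7, 7.7]
finger_gap: 0.0542
grip_force: 62.4
```

Call:
jog_arm([
  [[0, 0, -0.3], [0, 0, 0], -1],
  [[0, 0, -0.7], [0, 0, 0], -1],
  [[0, 0, -2], [0, 0, 0], -1],
  [[0, 0, -2], [0, 0, 0], -1],
  [[0, 0, -2], [0, 0, 0], -1],
  [[-1.82, -0.98, 0], [0, 0, 0], -1],
  [[-1.82, -0.98, 0], [0, 0, 0], -1],
  [[-1.82, -0.98, 0], [0, 0, 0], -1],
  [[-1.82, -0.98, 0], [0, 0, 0], -1],
  [[-1.82, -0.98, 0], [0, 0, 0], -1],
  [[-1.82, -0.98, 0], [0, 0, 0], -1],
  [[-1.82, -0.98, 0], [0, 0, 0], -1],
  [[-1.82, -0.98, 0], [0, 0, 0], -1],
  [[-1.82, -0.98, 0], [0, 0, 0], -1],
  [[-1.82, -0.98, 0], [0, 0, 0], -1],
  [[-1.82, -0.98, 0], [0, 0, 0], -1],
  [[-1.82, -0.98, 0], [0, 0, 0], -1],
  [[0, 0, 2], [0, 0, 0], -1],
  [[0, 0, 2], [0, 0, 0], -1],
  [[0, 0, 0], [0, 0, 0], -1],
])

```text
clock: 21.3
ee_pos: [0.631, -0.1659, 0.0872]
ee_rot: [[-0.923, 0.385, -0.005], [0.385, 0.923, 0.002], [0.006, 0.0, -1.0]]
contact_force: [-0.8, 0.5, -1.9]
finger_gap: 0.0542
grip_force: 63.8
```

Run:
```python
from h import *
d=grab('wrist','w9'); togo(.632,-.166,.0300)
```

```text
pos [ 0.6318 -0.1661  0.0891] yaw 67.4 shift cm [-0.03  0.02  5.91] turn z 0 j6 -1.61 gap 0.0544 t 21.4 tilt [-0.003  0.001 -1.   ]
```

View pics/w9.png

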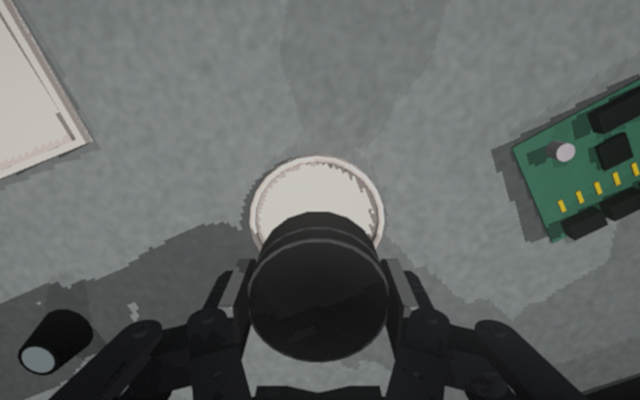

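The tin is centred over the large dish (tin column 318, dish column 317). I'll lower it and release.

Call:
jog_arm([
  [[0, 0, 1.5], [0, 0, 0], -1],
  [[0, 0, 1.5], [0, 0, 0], -1],
  [[0, 0, 1], [0, 0, 0], -1],
  [[0, 0, 0.8], [0, 0, 0], -1],
  [[0, 0, 0.6], [0, 0, 0], -1],
  [[0, 0, 0.3], [0, 0, 0], -1],
  [[0, 0, 0.2], [0, 0, 0], -1],
  [[0, 0, 0.1], [0, 0, 0], -1],
  [[0, 0, 0], [0, 0, 0], -1],
  [[0, 0, 0], [0, 0, 0], 0.5],
  [[0, 0, 0], [0, 0, 0], 0.6],
  [[0, 0, 0], [0, 0, 0], 0.6],
  [[0, 0, 0], [0, 0, 0], 0.6],
  [[0, 0, 0], [0, 0, 0], 0.6],
  [[0, 0, -1], [0, 0, 0], 0.6],
  [[0, 0, -2], [0, 0, 0], 0.6],
  [[0, 0, -3], [0, 0, 0], 0.6],
  [[0, 0, -3], [0, 0, 0], 1],
  [[0, 0, 0], [0, 0, 0], 1],
  [[0, 0, 0], [0, 0, 0], 1],
])

```text
clock: 23.35
ee_pos: [0.6324, -0.1664, 0.1207]
ee_rot: [[-0.923, 0.385, 0.001], [0.385, 0.923, -0.001], [-0.001, -0.0, -1.0]]
contact_force: [-0.4, 0.2, -0.0]
finger_gap: 0.0857
grip_force: 0.0
```

Run:
```python
from h import *
d=grab('wrist','w10'); togo(.4745,.0235,.13,118.5); cv2.imwrite('pics/c10.png',cv2.resize(d['color'][120:320,220:420],(400,400))[:,:,::-1])
```

```text
pos [ 0.632  -0.1662  0.1196] yaw 67.4 shift cm [21.84 11.45 -1.03] turn z -51.1 j6 -1.61 gap 0.0858 t 23.4 tilt [-0.001  0.    -1.   ]
```

View pics/c10.png

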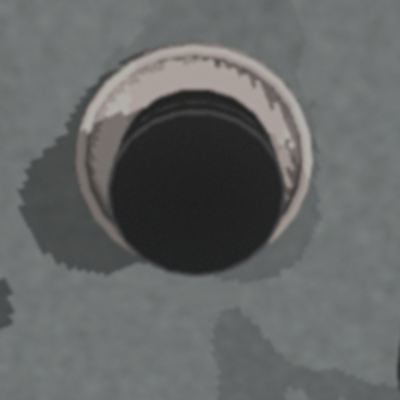

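The black tin stands in the large dish. Next is the case.

Call:
jog_arm([
  [[1.82, 0.95, 0], [0, 0, 0], 1],
  [[1.82, 0.95, 0], [0, 0, 0], 1],
  [[1.82, 0.95, 0], [0, 0, 0], 1],
  [[1.82, 0.95, 0], [0, 0, 0], 1],
  [[1.82, 0.95, 0], [0, 0, 0], 1],
  [[1.82, 0.95, 0], [0, 0, 0], 1],
  [[1.82, 0.95, 0], [0, 0, 0], 1],
  [[1.82, 0.95, 0], [0, 0, 0], 1],
  [[1.82, 0.95, 0], [0, 0, 0], 1],
  [[1.82, 0.95, 0], [0, 0, 0], 1],
  [[1.82, 0.95, 0], [0, 0, 0], 1],
  [[1.82, 1.0, 0], [0, 0, 0], 1],
  [[0, 0, 0], [0, 0, -7.3], 1],
  [[0, 0, 0], [0, 0, -7.3], 1],
  [[0, 0, 0], [0, 0, -7.3], 1],
  [[0, 0, 0], [0, 0, -7.3], 1],
  [[0, 0, 0], [0, 0, -7.3], 1],
  [[0, 0, 0], [0, 0, -7.3], 1],
  [[0, 0, 0], [0, 0, -7.3], 1],
  [[0, 0, 0], [0, 0, 0], 1],
])

```text
clock: 25.4
ee_pos: [0.4743, 0.0234, 0.119]
ee_rot: [[-0.878, -0.478, -0.002], [-0.478, 0.878, 0.0], [0.002, 0.001, -1.0]]
contact_force: [-0.5, -0.5, -0.6]
finger_gap: 0.0856
grip_force: 0.0
```

Call:
jog_arm([
  [[0, 0, 0], [0, 0, 0], 1],
  [[0, 0, 0], [0, 0, 0], 1],
])

```text
clock: 25.6
ee_pos: [0.4746, 0.0234, 0.1195]
ee_rot: [[-0.88, -0.475, -0.001], [-0.475, 0.88, 0.0], [0.001, 0.0, -1.0]]
contact_force: [0.1, -0.4, -0.2]
finger_gap: 0.0852
grip_force: 0.0
```

Run:
```python
from h import *
d=grab('wrist','w11'); togo(.4745,.0235,.026,118.5)
```

```text
pos [0.4747 0.0234 0.1196] yaw 118.4 shift cm [0.01 0.02 9.36] turn z -0.1 j6 -2.27 gap 0.0855 t 25.6 tilt [-0.001  0.    -1.   ]
```

View pics/w11.png

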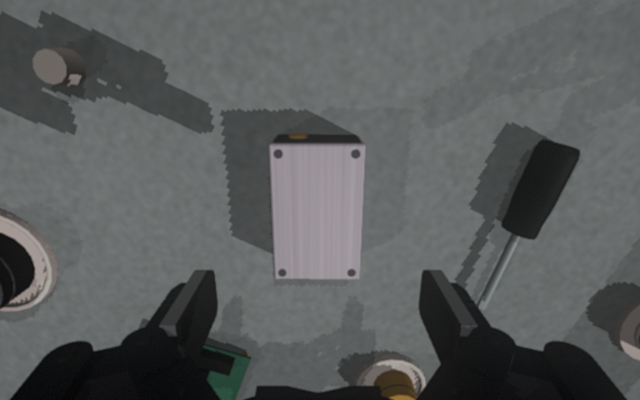

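The case is square to the tool, with top corners at (270,143), (364,143), (275,279) and (359,279). The screwdriver shaft near (490,290) is clear of the fingers.

Run:
```python
from h import *
d=load('w11'); a=[onz(d,*p,.034) for p in((270,143),(364,143),(275,279),(359,279))]
m=np.mean(a,0); print(m,[np.linalg.norm(a[i]-a[j]).round(4) for i,j in((0,1),(2,3),(0,2),(1,3))]); togo(m[0],m[1],.026);
```

```text
[0.4741544  0.02228302 0.034     ] [np.float64(0.0551), np.float64(0.0562), np.float64(0.0911), np.float64(0.0911)]
pos [0.4747 0.0234 0.1196] yaw 118.4 shift cm [ 0.09 -0.07  9.36] turn z 0 j6 -2.27 gap 0.0855 t 25.6 tilt [-0.001  0.    -1.   ]
```

Call:
jog_arm([
  [[0.1, -0.05, 2], [0, 0, 0], 1],
  [[0, 0, 2], [0, 0, 0], 1],
  [[0, 0, 2], [0, 0, 0], 1],
  [[0, 0, 1.5], [0, 0, 0], 1],
  [[0, 0, 1.1], [0, 0, 0], 1],
  [[0, 0, 0.75], [0, 0, 0], 1],
  [[0, 0, 0], [0, 0, 0], 1],
  [[0, 0, 0], [0, 0, 0], 1],
  [[0, 0, 0], [0, 0, 0], 0.6],
  [[0, 0, 0], [0, 0, 0], 0.4],
  [[0, 0, 0], [0, 0, 0], -1],
  [[0, 0, 0], [0, 0, 0], -1],
  [[0, 0, 0], [0, 0, 0], -1],
  [[0, 0, 0], [0, 0, 0], -1],
  [[0, 0, 0], [0, 0, 0], -1],
])

```text
clock: 27.15
ee_pos: [0.4745, 0.0224, 0.0271]
ee_rot: [[-0.879, -0.477, 0.001], [-0.477, 0.879, -0.0], [-0.001, -0.001, -1.0]]
contact_force: [-1.5, -0.9, 6.1]
finger_gap: 0.057
grip_force: 65.0
```

Call:
jog_arm([
  [[0, 0, -0.3], [0, 0, 0], -1],
  [[0, 0, -0.7], [0, 0, 0], -1],
  [[0, 0, -2], [0, 0, 0], -1],
  [[0, 0, -2], [0, 0, 0], -1],
  [[0, 0, -2], [0, 0, 0], -1],
  [[0, 0, -1], [0, 0, 0], -1],
  [[0, 0, 0], [0, 0, 7.5], -1],
  [[0, 0, 0], [0, 0, 7.5], -1],
  [[0, 0, 0], [0, 0, 7.5], -1],
  [[0, 0, 0], [0, 0, 7.6], -1],
  [[0, 0, 0], [0, 0, 0], -1],
  [[0, 0, 0], [0, 0, 0], -1],
  [[0, 0, 0], [0, 0, 0], -1],
])

```text
clock: 28.45
ee_pos: [0.4741, 0.0225, 0.1062]
ee_rot: [[-1.0, 0.026, -0.0], [0.026, 1.0, 0.0], [0.0, 0.0, -1.0]]
contact_force: [0.7, 0.0, -3.7]
finger_gap: 0.0567
grip_force: 65.3
```

Run:
```python
from h import *
togo(.4743,-.310,.03,88.1)
```

```text
pos [0.4741 0.0225 0.1062] yaw 88.5 shift cm [ -0.88 -33.23   7.62] turn z 0.4 j6 -1.75 gap 0.0567 t 28.4 tilt [-0.  0. -1.]
```

Call:
jog_arm([
  [[-0.07, -2.55, 0], [0, 0, 0.4], -1],
  [[-0.07, -2.55, 0], [0, 0, 0], -1],
  [[-0.07, -2.55, 0], [0, 0, 0], -1],
  [[-0.07, -2.55, 0], [0, 0, 0], -1],
  [[-0.07, -2.55, 0], [0, 0, 0], -1],
  [[-0.07, -2.55, 0], [0, 0, 0], -1],
  [[-0.07, -2.55, 0], [0, 0, 0], -1],
  [[-0.07, -2.55, 0], [0, 0, 0], -1],
  [[-0.07, -2.55, 0], [0, 0, 0], -1],
  [[-0.07, -2.55, 0], [0, 0, 0], -1],
  [[-0.07, -2.55, 0], [0, 0, 0], -1],
  [[-0.07, -2.55, 0], [0, 0, 0], -1],
  [[-0.07, -2.55, 0], [0, 0, 0], -1],
  [[0, 0, 2], [0, 0, 0], -1],
  [[0, 0, 1], [0, 0, 0], -1],
  [[0, 0, 0], [0, 0, 0], -1],
  [[0, 0, 0], [0, 0, 0], -1],
  [[0, 0, 0], [0, 0, 0], -1],
])

```text
clock: 30.25
ee_pos: [0.4721, -0.309, 0.077]
ee_rot: [[-0.999, 0.034, 0.001], [0.034, 0.999, -0.001], [-0.001, -0.001, -1.0]]
contact_force: [0.5, 1.0, -4.2]
finger_gap: 0.0569
grip_force: 65.4
```

Run:
```python
from h import *
d=grab('wrist','w12'); togo(.4743,-.310,.0300,88.1)
```

```text
pos [ 0.4721 -0.309   0.0771] yaw 88.0 shift cm [-0.22 -0.08  4.71] turn z -0.1 j6 -2.33 gap 0.0564 t 30.3 tilt [ 0.001 -0.001 -1.   ]
```

View pics/w12.png

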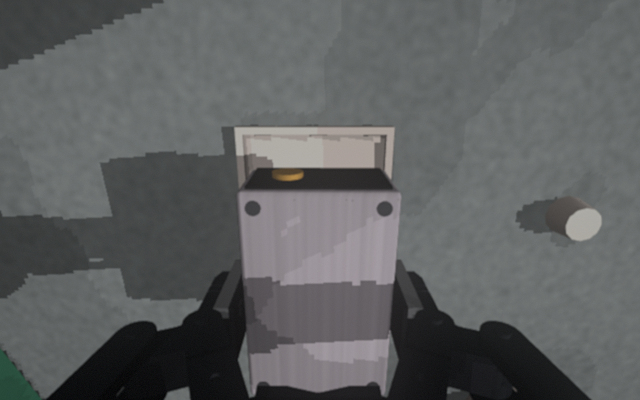

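The case is in line with the tray (tray columns 236–394, case columns 239–400). I'll lower it and release.

Call:
jog_arm([
  [[-0.2, -0.1, 1], [0, 0, 0], -1],
  [[0, 0, 1], [0, 0, 0], -1],
  [[0, 0, 1], [0, 0, 0], -1],
  [[0, 0, 0.8], [0, 0, 0], -1],
  [[0, 0, 0.5], [0, 0, 0], -1],
  [[0, 0, 0.3], [0, 0, 0], -1],
  [[0, 0, 0.1], [0, 0, 0], -1],
  [[0, 0, 0.05], [0, 0, 0], -1],
  [[0, 0, 0], [0, 0, 0], -1],
  [[0, 0, 0], [0, 0, 0], 0.5],
  [[0, 0, 0], [0, 0, 0], 0.7],
  [[0, 0, 0], [0, 0, 0], 0.7],
  [[0, 0, 0], [0, 0, 0], 0.7],
  [[0, 0, 0], [0, 0, 0], 0.7],
  [[0, 0, -1], [0, 0, 0], 0.7],
  [[0, 0, -2], [0, 0, 0], 0.7],
  [[0, 0, -3], [0, 0, 0], 0.7],
  [[0, 0, -4], [0, 0, 0], 0.7],
  [[0, 0, -4], [0, 0, 0], 0.7],
  [[0, 0, 0], [0, 0, 0], 0.7],
])

```text
clock: 32.3
ee_pos: [0.4752, -0.3116, 0.1749]
ee_rot: [[-0.999, 0.035, 0.008], [0.035, 0.999, -0.008], [-0.008, -0.007, -1.0]]
contact_force: [0.8, -0.9, -0.0]
finger_gap: 0.0725
grip_force: 0.0
```

Run:
```python
from h import *
d=grab('wrist','w13'); s=grab('side','s13'); togo(.47,-.31,.2)
cv2.imwrite('pics/c13.png',np.vstack([cv2.resize(d['color'],(480,300)),cv2.resize(s['color'][130:380,160:420],(480,300))])[:,:,::-1])
```

```text
pos [ 0.4738 -0.3103  0.17  ] yaw 88.0 shift cm [ 0.37  0.01 -3.01] turn z 0 j6 -2.32 gap 0.0722 t 32.4 tilt [ 0.001 -0.001 -1.   ]
```

View pics/c13.png

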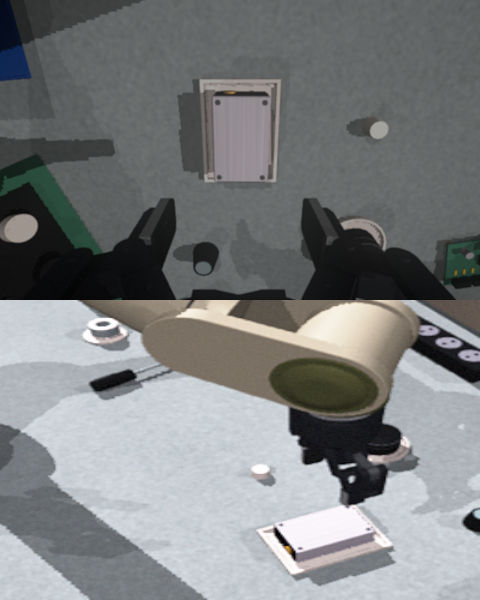

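The case lies flat and centred in the tray, the spool is on its foot, the black tin is in the large dish, and the arm is clear. I'll hand it in.

```bash
python3 -c "
from h import *
print(job.finish_job())"
```

```text
the job is handed in; nothing more can be done
None
```

The pile is apart and the job is handed in at about 32 s. The brass tin, spool, black tin and case each looked seated in their places on camera, and I never touched the board; the hand-in call returned no verdict.

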